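# Fit the blue water filter in the analyser's bayonet port

### The job

Fit the blue filter cartridge into the port of the white filter module: set it in with its lugs in the two slots, push it down against the spring, give it a quarter turn clockwise seen from above, without forcing it, and let go, so that it stays locked upright under the collar. Leave the orange and green cartridges standing where they are.

Things in the scene. Friction and masses are not known exactly. Their poses are not given: they have to be found in the camera images.
- filter_blue_centre (a point): centre of the blue filter cartridge, 48.5 mm above its underside. Upright cylinder, 54 mm diameter, 62 mm high; foot tapers to 38 mm over 10 mm. On top a grip bar 46 mm long (own x), 16 thick (y), 35 high: 13.5 to 48.5 mm above this centre. Two white lugs in line with the bar reach 45 mm from the axis along own +x and -x, 14 wide, 14 to 22 mm above the underside. z up; half-turn symmetric; 0.15-0.23 kg
- port (a point): centre of the bayonet port's mouth, level with its grey collar's top (116 mm diameter, 52 high, on a fixed white base 200x190x30). Bore 68 mm. Two lug slots, 20 deg play, open along own +x and -x (yellow dashes). Lugs turn under the white rim clockwise from above only, stop at 100 deg. Locked: bar and lugs along own y (green dots), cartridge centre 14.5 mm above this point. z up
- spring_plate (a joint): steel plate in the port, carrying the cartridge: m pressed down, 0 to 0.018, 3.5 N rising to 7.5 N. Set in unpressed, the cartridge's centre is 23.5 mm above the port's mouth and cannot turn. Hold it pressed while turning: centre 12 to 6 mm above the mouth (8 is good, 5.5 is the bottom). Let go once turned, it springs up under the rim and stays locked
- filter_orange_centre (a point): centre (48.5 mm up) of the orange cartridge, same shape and size as the blue; not to be moved
- filter_green_centre (a point): centre (48.5 mm up) of the green cartridge, same shape and size as the blue; not to be moved
Not all that is in view belongs to the job. Of the things that look like the part that bears filter_blue_centre, take the one that is farthest to the robot's left at the start.

How it is judged:
By the outcome, as a careful person would: the job done as asked, in the order asked, and still so for the second after the job is handed in, with the robot touching nothing.
It also fails if it takes over 38 s, if anything falls off the work surface, if the arm or the gripper's body presses on something with over 40 N, if the wrist force passes 120 N, or if a joint passes its speed limit or range.

### The arm

A 6-joint arm with a two-finger parallel gripper is mounted at the origin on the work surface. World frame = base frame: x ahead of the robot, y to its left, z up, the work surface at z = 0. Lengths are in mm, angles in rad, forces in N, time in s.
With the tool pointing down it reaches from about 275 to 750 mm from the base axis. Payload 10.2 kg.
Tool frame: the origin (TCP) lies at the very end of the fingers, on their centre line; the grasp point (between the pads) lies 19 mm behind it; z points along the fingers, y is the line along which they close (so a half turn about z gives the same grasp; the last joint's range is limited). The gripper opens to 85 mm and grips with 20 to 120 N. Pads are 22 mm wide; open, the fingers measure 114 mm over their backs; the gripper's body (76 mm by 85 mm) begins 54 mm behind the grasp point. The pads swing forward as they close: fully open they stand 13 mm farther back than shut.
Start: joints at [0.95, 0.313, 1.498, -0, 1.331, -0.223], TCP at [203.393, 484.007, 231.294] pointing down, gripper open.
Joint ranges: [-2.94, 2.94], [-0.97, 2.17], [0.19, 2.56], [-1.23, 4.37], [0.02, 3.11], [-2.88, 2.88]. Speed limits (rad/s): [2.39, 2.39, 3.01, 3.14, 3.14, 3.14].

### API

Orientations are given as a unit quaternion [w, x, y, z].
In Python, from rig import ctrl gives the robot as it stands.
- The arm moves only by the shell command python3 -m inch 'ROWS' [OPENING] [FORCE]. ROWS is text: rows parted by semicolons, each of 6 numbers parted by spaces: the shift along the tool's x, y, z in mm, then the turn, a rotation vector about the tool's x, y, z in units of 6 degrees (1.0 is 6 degrees). A call has exactly 10 rows; each row shifts and turns the commanded pose from where the row before left it, along the tool's axes as they then stand; what a row does not reach is not made up. A row lasts 1/12 s, in which the tool goes at most 41.7 mm and 7.16 degrees, less where a joint would pass 70% of its speed; a pose out of reach is approached as far as the arm can. A call with a gripper value outside its range is refused whole. OPENING is the opening, from 0 (shut) to 1 (fully open), set as the call begins (- or left out, the last holds). The fingers move at their own pace and stop on an object; FORCE is the grip in N (left out, the last holds). Time passes only in rows, so rows that do not move let the fingers close, or fill a call up. It gives the time, the measured TCP pose, the force, the opening and the grip force at its end, in the units of the state.
- ctrl.sense(): the state, without advancing time (a new reading comes with each control period).
- ctrl.capture(name): name is "scene" or "top" or "wrist"; returns a dict with "image" (480x640x3 uint8, red, green, blue), "intrinsics" (3x3 intrinsics, pixels), "rvec" (rotation vector, rad) and "tvec" (3), from world to camera coordinates, as OpenCV has them. Camera axes: x right, y down, z forward; pixel columns grow to the right and rows downward; lengths in mm; the calibration is good to about 2 mm. A picture is of the moment at which its call begins. There is no depth.
- ctrl.finish_job(): hands the job in; it is judged then, once.
The state is a dict: "time_s": time; "joints": joint angles; "dq": joint speeds; "tau": joint torques, N m; "eef_pos": TCP position; "ee_rot": TCP orientation; "force": force on the tool from outside, world axes, zero at the start; "wrist_torque": the same for the moment, N m; "grip_width": opening from 0.0 (shut) to 1.0 (fully open); "grip_force": force on a finger pad.
Only numpy, scipy, OpenCV 4.12 (cv2) and the standard library are available. Lean on these libraries where they do the work, as an engineer would, in place of code of your own. Each camera call takes 0.05 s, during which the arm holds its last target. There are 200 camera calls.

## Working session

There is one attempt and no reset: what is moved stays moved. The work goes in short steps, Python scripts to look and compute and a shell command to move; the robot and the scene stay as the last step left them, time stands still between calls to the robot, and variables do not carry over. Pictures are saved under pics/ and viewed, at most 10 in all, crops included, and the job is handed in when it is done.

```bash
mkdir -p pics; ls; python3 - <<'E'
from rig import ctrl
import cv2,numpy as np
s=ctrl.sense();print(s)
ims=[]
for n in("scene","top","wrist"):
    c=ctrl.capture(n);cv2.imwrite(f"pics/{n}0.png",c["image"][:,:,::-1]);np.savez(f"{n}0.npz",**c)
E
```

```text
pics
{'time_s': 0.0, 'joints': array([ 9.49609835e-01,  3.13462128e-01,  1.49842859e+00,  1.28220700e-07,
        1.33100240e+00, -2.23392725e-01]), 'dq': array([ 0.00063308,  0.00103635,  0.00056319,  0.00084483, -0.00358449,
       -0.00035538]), 'tau': array([-1.94520573e-03, -4.12274587e+01, -2.59732264e+01, -3.21314556e-04,
        4.24287660e-03, -1.66056225e-05]), 'eef_pos': array([203.2333611 , 483.79186035, 230.73206734]), 'ee_rot': array([-2.66554426e-04,  1.97588056e-01,  9.80284927e-01, -5.93085609e-04]), 'force': array([-0.47907434, -0.30176859,  0.06815624]), 'wrist_torque': array([-0.02469104,  0.00486601,  0.00567797]), 'grip_force': 0.0, 'grip_width': 0.9989781771267163}
```

View pics/scene0.png

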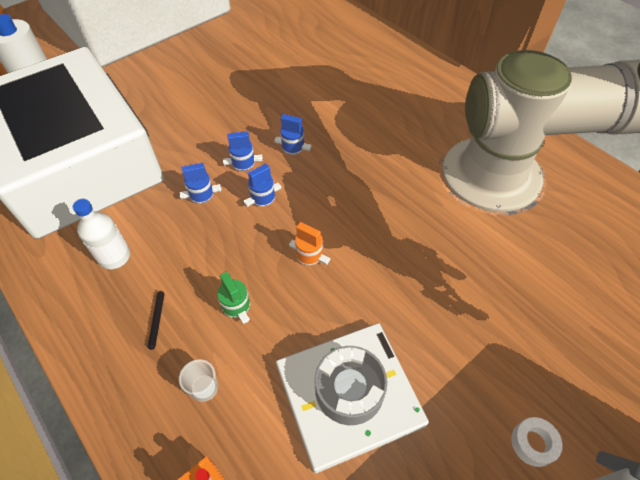

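View pics/top0.png

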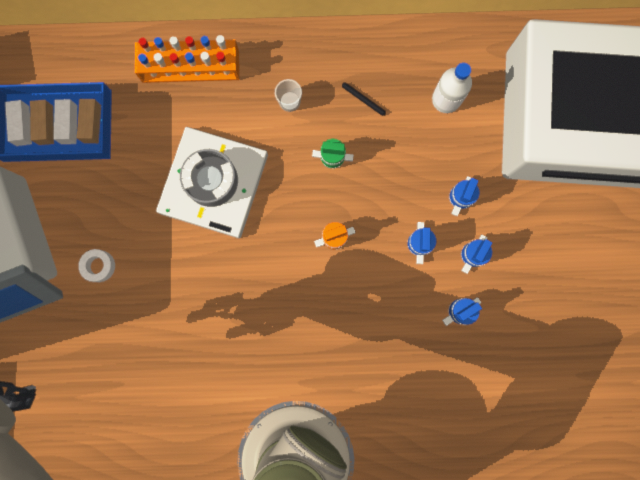

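View pics/wrist0.png

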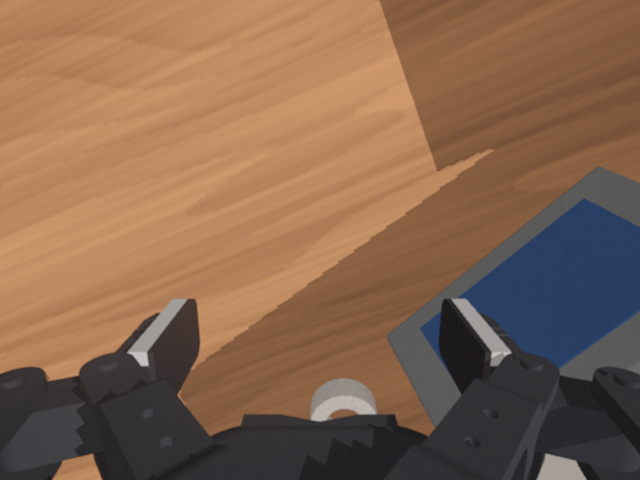

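The scene view shows the four blue cartridges at (198,184), (241,152), (262,187) and (291,135), with the port at (350,385). In the top view the leftmost blue one is at (422,241), orange is at (334,235), green at (332,153), and the port at (208,177), with yellow dashes at (222,148) and (201,212). The wrist view shows only bare table, the tray and the white ring.

```bash
cat >h.py <<'E'
import numpy as np,cv2
def cam(c):
    R=cv2.Rodrigues(np.array(c["rvec"],float))[0];t=np.array(c["tvec"],float).ravel();return np.array(c["intrinsics"]),R,t
def ray(c,p):
    K,R,t=cam(c);d=R.T@np.linalg.inv(K)@np.array([p[0],p[1],1.]);return -R.T@t,d/np.linalg.norm(d)
def onz(c,p,z):
    o,d=ray(c,p);return o+d*(z-o[2])/d[2]
def tri(rs):
    A=sum(np.eye(3)-np.outer(d,d) for o,d in rs);b=sum((np.eye(3)-np.outer(d,d))@o for o,d in rs);return np.linalg.solve(A,b)
def proj(c,X):
    return cv2.projectPoints(np.array([X],float),np.array(c["rvec"],float),np.array(c["tvec"],float),np.array(c["intrinsics"]),None)[0].ravel()
def blobs(im,lo,hi,amin=8):
    h=cv2.cvtColor(im,cv2.COLOR_RGB2HSV);m=cv2.inRange(h,lo,hi)
    n,l,s,ce=cv2.connectedComponentsWithStats(m)
    return m,l,[(i,s[i,4],ce[i].round(1)) for i in range(1,n) if s[i,4]>=amin]
E
python3 - <<'E'
from h import *
S=np.load("scene0.npz");T=np.load("top0.npz")
for n,c in(("S",S),("T",T)):
    for k,lo,hi in(("blue",(105,120,60),(130,255,255)),("yel",(22,150,120),(32,255,255)),("org",(5,220,150),(14,255,255)),("grn",(50,100,40),(85,255,255))):
        print(n,k,[(a,*ce) for _,a,ce in blobs(c["image"],lo,hi,12)[2]])
print(onz(T,(422,241),60),onz(T,(477,252),60),onz(T,(465,193),60),onz(T,(465,311),60))
print("port",onz(T,(208,177),82))
for c in(S,T):print(ray(c,(320,240)))
E
```

```text
S blue [(np.int32(271), np.float64(6.1), np.float64(25.2)), (np.int32(461), np.float64(291.1), np.float64(127.1)), (np.int32(476), np.float64(239.5), np.float64(143.7)), (np.int32(152), np.float64(292.4), np.float64(146.7)), (np.int32(167), np.float64(243.5), np.float64(163.0)), (np.int32(526), np.float64(195.3), np.float64(176.1)), (np.int32(519), np.float64(260.6), np.float64(179.1)), (np.int32(175), np.float64(201.9), np.float64(195.2)), (np.int32(156), np.float64(263.8), np.float64(198.7)), (np.int32(237), np.float64(82.1), np.float64(207.1))]
S yel [(np.int32(38), np.float64(390.5), np.float64(373.4)), (np.int32(64), np.float64(308.3), np.float64(405.5))]
S org []
S grn [(np.int32(674), np.float64(231.1), np.float64(291.0)), (np.int32(133), np.float64(237.2), np.float64(309.7)), (np.int32(18), np.float64(367.5), np.float64(432.8))]
T blue [(np.int32(58), np.float64(204.6), np.float64(40.8)), (np.int32(57), np.float64(158.3), np.float64(41.9)), (np.int32(56), np.float64(189.1), np.float64(57.3)), (np.int32(52), np.float64(142.7), np.float64(58.7)), (np.int32(194), np.float64(462.
[... 1434 characters left out ...]
np.int32(142), np.float64(151.9), np.float64(76.1)), (np.int32(32), np.float64(198.4), np.float64(80.0)), (np.int32(44), np.float64(336.4), np.float64(236.6))]
T grn [(np.int32(467), np.float64(332.5), np.float64(150.6)), (np.int32(25), np.float64(329.8), np.float64(164.8))]
[ 449.32236346 -276.92435468   60.        ] [ 423.14310308 -390.09932487   60.        ] [ 548.57180045 -372.2866516    60.        ] [ 302.10849528 -358.24003199   60.        ]
port [593.21468087 165.43129383  82.        ]
(array([796.4010273 , 335.54596224, 840.36584808]), array([-0.36490427, -0.43774556, -0.82171996]))
(array([ 308.95767996,  -67.30869384, 1300.95588289]), array([ 0.11868994,  0.00250978, -0.99292819]))
```

```bash
python3 - <<'E'
from h import *
S=np.load("scene0.npz");T=np.load("top0.npz")
a=tri([ray(S,(390.5,373.4)),ray(T,(200.5,212.1))]);b=tri([ray(S,(308.3,405.5)),ray(T,(222.1,148.1))])
print("yellow",a,b,(a+b)/2,np.degrees(np.arctan2(*(b-a)[1::-1])))
print("blue",tri([ray(S,(261,183)),ray(T,(422.9,240.3))]))
for c,p in((S,(262,187)),(T,(422,241))):
    im=c["image"];h=cv2.cvtColor(im,cv2.COLOR_RGB2HSV);m=cv2.inRange(h,(0,0,130),(179,70,255))
    n,l,s,ce=cv2.connectedComponentsWithStats(m)
    for i in range(1,n):
        if np.hypot(*(ce[i]-p))<28 and s[i,4]>5:print(ce[i],s[i,4],onz(c,ce[i],20))
E
```

```text
yellow [526.41271339 192.55735643  35.02945945] [666.60059831 144.63346495  34.5504356 ] [596.50665585 168.59541069  34.78994752] -18.87323583891776
blue [ 449.97282394 -278.36600853   56.75555975]
[268.11363636 189.93939394] 132 [ 432.74298214 -279.14488539   20.        ]
[253.27835052 201.82474227] 97 [ 477.68646316 -272.84135169   20.        ]
[420.04081633 225.20408163] 49 [ 488.3097981  -281.10380504   20.        ]
[410.76923077 234.84615385] 13 [ 467.86934183 -260.13033151   20.        ]
[417.72043011 256.10752688] 93 [ 421.46061285 -272.93440367   20.        ]
[411.125 247.   ] 8 [ 441.50290268 -259.68959958   20.        ]
```

```bash
python3 - <<'E'
from h import *
W=np.load("wrist0.npz");K,R,t=cam(W);o=-R.T@t
from scipy.spatial.transform import Rotation as Ro
q=[-2.66554426e-04,1.97588056e-01,9.80284927e-01,-5.93085609e-04]
Rt=Ro.from_quat(q,scalar_first=True).as_matrix();tc=np.array([203.23,483.79,230.73])
print("tool axes",Rt.T.round(3)[:,:]);print("cam in tool",Rt.T@(o-tc));print(R@Rt,K)
print("view centre on z=60",Rt.T@(onz(W,(320,240),60)-tc))
E
```

```text
tool axes [[-0.922  0.387  0.   ]
 [ 0.387  0.922 -0.001]
 [-0.001 -0.001 -1.   ]]
cam in tool [  67.06189858    0.69856572 -142.36062536]
[[-1.26801897e-04  9.99999628e-01 -8.53154145e-04]
 [-9.64582179e-01 -3.47357938e-04 -2.63782296e-01]
 [-2.63782494e-01  7.89489189e-04  9.64581864e-01]] [[402.79129268   0.         318.93189262]
 [  0.         402.79129268 236.93323156]
 [  0.           0.           1.        ]]
view centre on z=60 [-21.12385893   1.8169945  170.72175176]
```

```bash
python3 -m inch '-26 -30 0 0 0 0;-26 -30 0 0 0 0;-26 -30 0 0 0 0;-26 -30 0 0 0 0;-26 -30 0 0 0 0;-26 -30 0 0 0 0;-26 -30 0 0 0 0;-26 -30 0 0 0 0;-26 -30 0 0 0 0;-26 -30 0 0 0 0' 1 40
python3 -m inch '-26 -31 0 0 0 0;-26 -31 0 0 0 0;-26 -31 0 0 0 0;-26 -31 0 0 0 0;-26 -31 0 0 0 0;-26 -31 0 0 0 0;-26 -31 0 0 0 0;-26 -31 0 0 0 -0.9;-20 -35 0 0 0 -0.9;-10 -20 0 0 0 -1'
cat >look.py <<'E'
import sys
from h import *
from rig import ctrl
n=sys.argv[1];c=ctrl.capture("wrist");s=ctrl.sense();np.savez(n+".npz",**c,pos=s["eef_pos"],rot=s["ee_rot"])
cv2.imwrite(f"pics/{n}.png",c["image"][:,:,::-1]);print(s["time_s"],s["eef_pos"],s["ee_rot"],s["force"])
E
python3 look.py w1
```

```text
time_s: 0.98
eef_pos: [326.8, 104.9, 231.4]
ee_rot: [0.0, 0.197, 0.98, 0.0]
force: [1.4, 1.5, 0.8]
grip_width: 1.001
grip_force: 0.0
time_s: 1.82
eef_pos: [436.8, -267.1, 230.6]
ee_rot: [-0.0, 0.051, 0.999, -0.0]
force: [-0.4, 1.0, 0.4]
grip_width: 1.002
grip_force: 0.0
1.8667 [ 437.21337143 -269.05719951  230.34207062] [-1.91363153e-04  4.80267780e-02  9.98845935e-01 -4.35956586e-04] [-2.86732431 -1.36720124 -1.40606347]
```

View pics/w1.png

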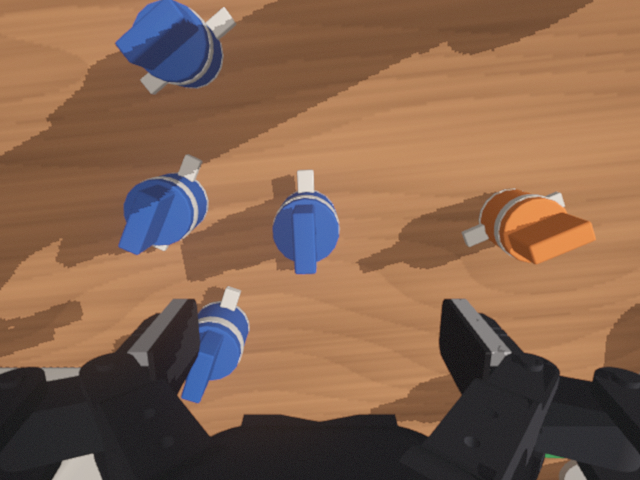

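The target blue cartridge is at about (306,228), with its bar from (305,207) to (305,273) and its far lug at (306,180). Orange is at (535,225) and the other blue ones are to the left.

```bash
python3 - <<'E'
from h import *
W=np.load("w1.npz");im=W["image"]
h=cv2.cvtColor(im,cv2.COLOR_RGB2HSV)
for v in range(165,285,5):print(v,[tuple(int(a) for a in h[v,u]) for u in(288,300,305,310,325)])
g=im[:,:,2].astype(int)
for v in(215,235,255,268):print(v,[int(x) for x in im[v,286:324,2]])
E
```

```text
165 [(13, 124, 194), (14, 122, 195), (13, 123, 195), (14, 124, 194), (13, 123, 195)]
170 [(13, 122, 192), (14, 40, 189), (14, 32, 199), (15, 24, 209), (13, 124, 189)]
175 [(12, 126, 142), (15, 18, 223), (17, 18, 224), (18, 19, 224), (13, 121, 183)]
180 [(12, 127, 130), (17, 20, 224), (15, 20, 224), (16, 19, 225), (13, 120, 183)]
185 [(12, 125, 131), (15, 18, 224), (18, 19, 224), (16, 19, 225), (13, 123, 181)]
190 [(11, 122, 127), (18, 19, 224), (18, 19, 224), (16, 19, 227), (12, 125, 174)]
195 [(10, 106, 125), (122, 29, 123), (160, 10, 148), (150, 8, 150), (0, 44, 162)]
200 [(160, 13, 121), (111, 145, 164), (110, 145, 183), (111, 149, 173), (113, 89, 163)]
205 [(111, 143, 170), (114, 127, 131), (114, 129, 125), (113, 128, 128), (111, 139, 172)]
210 [(113, 127, 129), (114, 123, 126), (113, 126, 128), (114, 131, 128), (110, 148, 183)]
215 [(113, 128, 131), (111, 148, 177), (110, 151, 179), (110, 147, 182), (110, 150, 182)]
220 [(113, 131, 130), (110, 152, 178), (110, 151, 181), (110, 151, 182), (110, 147, 184)]
225 [(113, 134, 131), (110, 149, 181), (111, 149, 181), (110, 148, 183), (1
[... 1053 characters left out ...]
 177, 178, 177, 179, 179, 179, 178, 179, 179, 181, 182, 182, 182, 186, 192, 181, 168, 175, 182, 183, 182, 182, 184, 183, 183, 183]
235 [127, 130, 129, 131, 130, 128, 118, 128, 159, 175, 179, 178, 179, 179, 179, 179, 180, 180, 181, 180, 181, 182, 182, 182, 183, 182, 186, 192, 182, 168, 175, 181, 182, 181, 183, 182, 182, 182]
255 [131, 128, 128, 130, 129, 129, 129, 117, 127, 156, 174, 178, 179, 179, 178, 178, 180, 180, 181, 181, 182, 183, 183, 182, 184, 182, 184, 188, 194, 178, 161, 173, 181, 181, 181, 180, 181, 180]
268 [71, 71, 70, 70, 71, 67, 70, 72, 97, 135, 166, 178, 179, 179, 179, 180, 181, 181, 181, 180, 183, 184, 182, 183, 183, 184, 184, 186, 191, 185, 150, 103, 97, 95, 98, 98, 97, 97]
```

```bash
python3 - <<'E'
from h import *
from scipy.spatial.transform import Rotation as Ro
W=np.load("w1.npz");Rt=Ro.from_quat(W["rot"],scalar_first=True).as_matrix()
p=onz(W,(304.3,242.5),97);a=onz(W,(303.1,213),97);b=onz(W,(305.7,272.5),97)
l=onz(W,(305.5,171),22);S=np.load("scene0.npz");print("tri with top/scene",p,a,b,np.linalg.norm(a-b),l)
print("bar yaw",np.degrees(np.arctan2(*(a-b)[1::-1])),"lug yaw",np.degrees(np.arctan2(*(l-p)[1::-1])),"tool x",np.degrees(np.arctan2(Rt[1,0],Rt[0,0])))
print("tool shift",Rt.T@(p-W["pos"]))
E
```

```text
tri with top/scene [ 448.51726808 -277.89140801   97.        ] [ 427.112111   -276.33149123   97.        ] [ 471.19864289 -279.41329409   97.        ] 44.19411502006249 [ 405.90293284 -274.67381151   22.        ]
bar yaw 176.00132920024484 lug yaw 175.68207374722303 tool x 174.4944094518991
tool shift [-12.14471956  -7.59034764 133.34474691]
```

```bash
python3 -m inch '-4 -3 15 0 0 -0.2;-4 -3 15 0 0 0;-4 -2 15 0 0 0;0 0 15 0 0 0;0 0 10 0 0 0;0 0 5 0 0 0;0 0 0 0 0 0;0 0 0 0 0 0;0 0 0 0 0 0;0 0 0 0 0 0' 
python3 look.py w2; python3 - <<'E'
from h import *
W=np.load("w2.npz");im=W["image"]
X=np.array([448.5,-277.9,97]);u,v=proj(W,X);print(u,v);u=int(u);v=int(v)
print([int(x) for x in im[v-60:v+60,u,2]]);
for dv in(-25,0,25):print(v+dv,u-30,[int(x) for x in im[v+dv,u-30:u+31,2]])
E
```

```text
time_s: 2.7
eef_pos: [448.3, -272.8, 157.1]
ee_rot: [0.001, 0.042, 0.999, -0.001]
force: [1.0, -0.2, -0.4]
grip_width: 0.995
grip_force: 0.0
2.75 [ 448.22265735 -272.71681935  156.96532409] [ 4.39197071e-04  4.18030239e-02  9.99125701e-01 -3.85664749e-04] [-0.11773749 -0.36694374 -0.0945809 ]
307.71165330158976 258.8962456225889
[145, 132, 159, 181, 186, 183, 183, 184, 172, 144, 124, 124, 127, 126, 128, 127, 128, 125, 127, 128, 130, 149, 170, 179, 179, 180, 180, 180, 180, 182, 181, 181, 181, 179, 179, 180, 180, 179, 181, 179, 180, 180, 179, 180, 180, 180, 181, 180, 180, 181, 180, 180, 180, 180, 180, 181, 180, 182, 179, 181, 180, 180, 181, 180, 182, 181, 180, 180, 181, 181, 180, 181, 180, 182, 179, 180, 180, 180, 181, 182, 181, 181, 181, 181, 180, 181, 181, 181, 182, 181, 180, 180, 181, 180, 180, 181, 180, 181, 180, 180, 178, 164, 126, 96, 94, 94, 97, 98, 93, 93, 95, 96, 94, 92, 94, 96, 95, 93, 94, 91]
233 277 [128, 129, 128, 129, 127, 129, 129, 130, 129, 131, 130, 130, 130, 128, 117, 123, 147, 170, 176, 177, 177, 178, 178, 177, 179, 180, 179, 179, 180, 179, 180, 179, 180, 181, 181, 181, 183, 183, 182, 182, 182, 186, 192, 192, 182, 177, 181, 182, 182, 183, 181, 181, 182, 181, 181, 183, 182, 181, 182, 182, 183]
258 277 [129, 129, 128, 130, 129, 129, 129, 130, 131, 131, 130, 129, 130, 131, 127, 118, 126, 150, 172, 179, 177, 178, 179, 178, 180, 180, 179, 179, 181, 182, 180, 180, 181, 180, 182, 182, 182, 182, 183, 182, 184, 186, 189, 194, 185, 179, 180, 181, 181, 181, 181, 182, 182, 182, 181, 181, 183, 183, 182, 182, 182]
283 277 [73, 71, 73, 70, 75, 73, 70, 73, 72, 71, 70, 70, 73, 73, 70, 73, 99, 131, 153, 174, 179, 179, 179, 179, 179, 178, 180, 180, 180, 180, 181, 183, 182, 181, 182, 183, 182, 182, 183, 184, 184, 184, 187, 192, 189, 155, 107, 98, 97, 98, 98, 98, 96, 99, 98, 98, 97, 97, 96, 96, 97]
```

```bash
python3 - <<'E'
from h import *
from scipy.spatial.transform import Rotation as Ro
W=np.load("w2.npz");V=np.load("w1.npz");Rt=Ro.from_quat(W["rot"],scalar_first=True).as_matrix()
p=tri([ray(V,(304.3,242.5)),ray(W,(307.3,259.7))]);q=onz(W,(307.3,259.7),97)
a=onz(W,(306.7,233),97);b=onz(W,(308,283),97);print(p,q,Rt.T@(q-W["pos"]))
print(np.degrees(np.arctan2(*(a-b)[1::-1])),np.degrees(np.arctan2(Rt[1,0],Rt[0,0])))
E
```

```text
[ 446.57466642 -277.58751152  103.97663023] [ 448.92773132 -278.15780194   97.        ] [-1.10254831 -5.31905698 59.97027208]
176.18149682763305 175.20834837655758
```

```bash
python3 -m inch '-1 -5 5 0 0 -0.15;0 0 15 0 0 0;0 0 20 0 0 0;0 0 20 0 0 0;0 0 16 0 0 0;0 0 10 0 0 0;0 0 5 0 0 0;0 0 0 0 0 0;0 0 0 0 0 0;0 0 0 0 0 0' 
python3 -m inch '0 0 0 0 0 0;0 0 0 0 0 0;0 0 0 0 0 0;0 0 0 0 0 0;0 0 0 0 0 0;0 0 0 0 0 0;0 0 0 0 0 0;0 0 0 0 0 0;0 0 0 0 0 0;0 0 0 0 0 0' 0 60
```

```text
time_s: 3.58
eef_pos: [449.0, -278.1, 66.2]
ee_rot: [0.001, 0.034, 0.999, -0.001]
force: [-0.4, -0.2, 0.0]
grip_width: 1.0
grip_force: 0.0
time_s: 4.42
eef_pos: [448.6, -277.7, 65.3]
ee_rot: [0.0, 0.034, 0.999, -0.0]
force: [-0.3, -0.6, 0.2]
grip_width: 0.175
grip_force: 60.5
```

```bash
python3 -m inch '0 0 -8 0 0 0;0 0 -18 0 0 0;0 0 -26 0 0 0;0 0 -28 0 0 0;-4 15 -25 0 0 0;-8 30 -15 0 0 0;-9 35 -10 0 0 0;-9 36 0 0 0 0;-9 36 0 0 0 0;-9 36 0 0 0 0' 
python3 -m inch '-9 36 0 0 0 0;-9 35 0 0 0 0;-9 33 0 0 0 0;-8 25 0 0 0 0.5;0 13 0 0 0 0.7;0 0 0 0 0 0.8;0 0 0 0 0 0.5;0 0 0 0 0 0;0 0 0 0 0 0;0 0 0 0 0 0' 
python3 look.py w3
```

```text
time_s: 5.25
eef_pos: [509.3, -91.5, 195.9]
ee_rot: [0.0, 0.034, 0.999, -0.0]
force: [-0.1, 0.1, -2.1]
grip_width: 0.176
grip_force: 60.3
time_s: 6.08
eef_pos: [554.4, 45.8, 195.4]
ee_rot: [-0.0, 0.163, 0.987, 0.0]
force: [-0.5, 0.2, -2.0]
grip_width: 0.179
grip_force: 60.1
6.1333 [554.41384503  45.72752873 195.41401786] [-3.91391204e-05  1.63624903e-01  9.86522625e-01  2.25576019e-05] [-0.04230798 -0.06824311 -1.90801445]
```

View pics/w3.png

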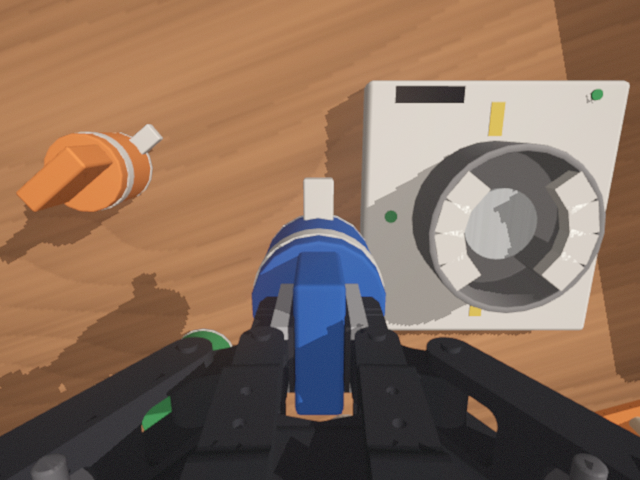

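The wrist view shows the port collar's outer rim from u≈429–606 and v≈142–313, the near yellow dash at (497,118), the other at (475,311), and green dots at (391,216) and (597,95). The held cartridge hangs at (320,300), upright, with its lug at (319,197).

```bash
python3 - <<'E'
from h import *
from scipy.spatial.transform import Rotation as Ro
W=np.load("w3.npz");im=W["image"];Rt=Ro.from_quat(W["rot"],scalar_first=True).as_matrix()
ang=lambda d:np.degrees(np.arctan2(d[1],d[0]))
m,l,b=blobs(im,(20,90,120),(35,255,255),12);print("yel",b)
m2,l2,b2=blobs(im,(50,90,50),(85,255,255),12);print("grn",b2)
# rim: outward-in scan on each ray, transition white base/shadow -> print radii
g=cv2.GaussianBlur(cv2.cvtColor(im,cv2.COLOR_RGB2GRAY),(3,3),0).astype(int)
for y in(227,):
    print([int(x) for x in g[y,420:450]],[int(x) for x in g[y,590:615]])
print([int(x) for x in g[135:160,517]],[int(x) for x in g[295:325,517]])
i=max(b,key=lambda t:t[1])[0]
pts=np.argwhere(l==i)[:,::-1].astype(np.float32);r=cv2.boxPoints(cv2.minAreaRect(pts));P=[onz(W,q,30) for q in r]
for k in range(4):print("dash edge",np.linalg.norm(P[k]-P[k-1]),ang(P[k]-P[k-1]))
print("dash",onz(W,max(b,key=lambda t:t[1])[2],30))
big=sorted(b2,key=lambda t:abs(t[1]-80))
for t in b2:print(t[2],onz(W,t[2],30))
print("base edge",ang(onz(W,(628,82),30)-onz(W,(372,82),30)))
for c in((517.5,227.5),):print("port",onz(W,c,82),"L/R",onz(W,(429.5,227.5),82),onz(W,(606,227.5),82),"T/B",onz(W,(517.5,142.5),82),onz(W,(517.5,313),82))
print("tool x",ang(Rt[:,0]))
E
```

```text
yel [(1, np.int32(453), array([496.3, 118.5])), (2, np.int32(103), array([474.3, 311.1]))]
grn [(1, np.int32(86), array([596.7,  94.4])), (2, np.int32(95), array([390.6, 216.4])), (3, np.int32(326), array([212.1, 339.5])), (4, np.int32(506), array([156.9, 413.1]))]
[68, 68, 67, 66, 67, 67, 66, 66, 70, 85, 109, 129, 138, 142, 148, 165, 191, 208, 213, 213, 213, 213, 213, 213, 213, 212, 212, 213, 213, 213] [210, 210, 210, 210, 210, 210, 210, 210, 202, 175, 146, 137, 142, 141, 127, 107, 97, 95, 96, 96, 97, 98, 98, 98, 99]
[213, 213, 213, 213, 214, 211, 195, 157, 126, 128, 144, 151, 148, 143, 137, 128, 111, 96, 94, 95, 96, 97, 97, 96, 96] [90, 92, 93, 93, 94, 95, 95, 95, 95, 97, 107, 125, 140, 144, 141, 141, 158, 188, 207, 211, 211, 211, 211, 211, 211, 211, 211, 211, 211, 211]
dash edge 9.943599201448372 -114.8976563889612
dash edge 24.155266982145935 160.94562224731743
dash edge 9.728945875848764 65.23418029908981
dash edge 24.200315136693664 -18.554141847024287
dash [527.64736681 193.26387246  30.        ]
[596.7  94.4] [534.61517841 265.49872026  30.        ]
[390.6 216.4] [573.21628001  99.4687017   30.        ]
[212.1 339.5] [627.19212382 -74.14562408  30.        ]
[156.9 413.1] [ 679.30209866 -149.78944498   30.        ]
base edge 71.18248528174122
port [593.29727301 170.68345257  82.        ] L/R [574.70989251 116.18110032  82.        ] [611.99609675 225.51258129  82.        ] T/B [539.74253141 181.49455749  82.        ] [653.74190704 158.48148388  82.        ]
tool x 161.16527690785492
```

```bash
python3 - <<'E'
from h import *
from scipy.optimize import least_squares
from scipy.spatial.transform import Rotation as Ro
W=np.load("w3.npz");Rt=Ro.from_quat(W["rot"],scalar_first=True).as_matrix()
P=np.array([onz(W,p,82)[:2] for p in((517.5,141.5),(517.5,311.7),(429.8,227),(605,227))])
r=least_squares(lambda c:np.hypot(*(P-c[:2]).T)-c[2],[595,169,58]);print(r.x,r.fun)
# cross view height of mouth
T=np.load("top0.npz");g=cv2.cvtColor(T["image"],cv2.COLOR_RGB2GRAY)
c=np.array([r.x[0],r.x[1],82]);print("top px",proj(T,c),"dash2",onz(W,(474.3,311.1),30),onz(T,(222.1,148.1),30),onz(T,(200.5,212.1),30))
print("shift",Rt.T@(c-W["pos"]))
# held lug: tip in image
print(proj(W,W["pos"]+Rt@np.array([45,0,47.3])))
E
```

```text
[595.88170358 169.69624341  57.67720634] [ 0.29585136  0.26581844 -0.28058081 -0.28108898]
top px [205.95051854 175.8030415 ] dash2 [673.43785107 143.09409306  30.        ] [668.92663195 144.28930217  30.        ] [528.54650248 191.82653008  30.        ]
shift [  0.76497052 130.71451972 113.41822655]
[317.11891643 175.59036751]
```

```bash
python3 -m inch '0 15 0 0 0 0;0 26 0 0 0 0;1 30 0 0 0 0;0 30 0 0 0 0;0 20 0 0 0 0;0 10 5 0 0 0;0 0 12 0 0 0;0 0 12 0 0 0;0 0 8 0 0 0;0 0 0 0 0 0' 
python3 look.py w4
```

```text
time_s: 6.97
eef_pos: [595.1, 169.4, 156.2]
ee_rot: [-0.002, 0.164, 0.986, -0.001]
force: [0.2, -0.4, -1.8]
grip_width: 0.176
grip_force: 60.0
7.0167 [595.59934994 169.52154171 157.51689142] [-8.94115898e-04  1.64320925e-01  9.86406482e-01 -2.93647086e-04] [ 0.66243775  1.08476197 -0.76455954]
```

View pics/w4.png

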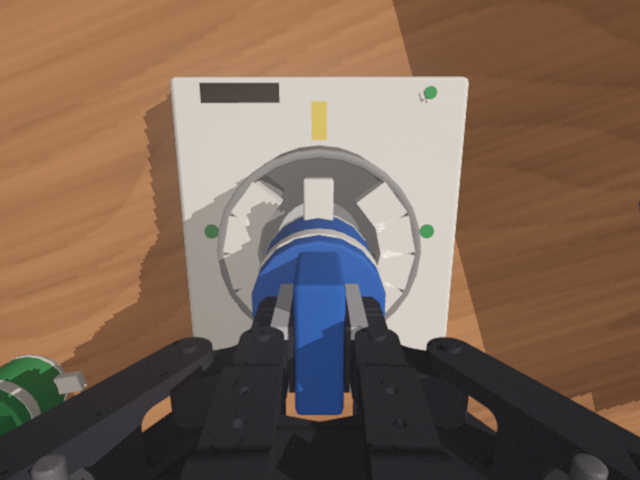

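The lug at (318,197) is lined up with the yellow dash at (319,120), centred between the rim teeth at (262,210) and (385,205). I'll lower it in.

```bash
python3 -m inch '0 0 5 0 0 0;0 0 8 0 0 0;0 0 8 0 0 0;0 0 6 0 0 0;0 0 4 0 0 0;0 0 3 0 0 0;0 0 2 0 0 0;0 0 0 0 0 0;0 0 0 0 0 0;0 0 0 0 0 0' 
```

```text
time_s: 7.85
eef_pos: [596.1, 170.2, 122.6]
ee_rot: [0.0, 0.164, 0.986, 0.0]
force: [0.4, -0.5, -1.8]
grip_width: 0.178
grip_force: 60.2
```

```bash
python3 -m inch '0 0 2 0 0 0;0 0 2 0 0 0;0 0 2 0 0 0;0 0 2 0 0 0;0 0 2 0 0 0;0 0 2 0 0 0;0 0 2 0 0 0;0 0 1.5 0 0 0;0 0 0 0 0 0;0 0 0 0 0 0' 
```

```text
time_s: 8.68
eef_pos: [596.2, 170.2, 107.0]
ee_rot: [0.0, 0.164, 0.986, 0.0]
force: [0.4, 0.4, 5.2]
grip_width: 0.179
grip_force: 61.2
```

```bash
python3 -m inch '0 0 0 0 0 0.4;0 0 0 0 0 0.8;0 0 0 0 0 0.8;0 0 0 0 0 0.8;0 0 0 0 0 0.8;0 0 0 0 0 0.8;0 0 0 0 0 0.8;0 0 0 0 0 0.8;0 0 0 0 0 0.8;0 0 0 0 0 0.4'; python3 -c "
from rig import ctrl;s=ctrl.sense();print(s['wrist_torque'],s['eef_pos'],s['force'])"
```

```text
time_s: 9.52
eef_pos: [596.1, 170.5, 107.0]
ee_rot: [0.0, 0.518, 0.856, 0.0]
force: [-0.8, 1.1, 5.4]
grip_width: 0.178
grip_force: 61.1
[ 0.31675398 -0.08314745  0.04677643] [596.05333164 170.45442216 107.04031066] [-0.7516843   1.06989806  5.39927189]
```

```bash
python3 -m inch '0 0 0 0 0 0.5;0 0 0 0 0 0.9;0 0 0 0 0 1;0 0 0 0 0 1;0 0 0 0 0 1;0 0 0 0 0 1;0 0 0 0 0 1;0 0 0 0 0 0.9;0 0 0 0 0 0.5;0 0 0 0 0 0'; python3 look.py w5; python3 -c "
from rig import ctrl;s=ctrl.sense();print(s['wrist_torque'],s['eef_pos'],s['force'])"
```

```text
time_s: 10.35
eef_pos: [596.3, 170.3, 107.2]
ee_rot: [0.0, 0.814, 0.581, 0.001]
force: [-0.5, -0.2, 3.9]
grip_width: 0.174
grip_force: 61.1
10.4 [596.22286046 170.2508939  107.07528521] [2.09992610e-04 8.13211138e-01 5.81968586e-01 4.07654348e-04] [1.26468763 0.50087978 4.2196179 ]
[ 0.09430992 -0.31359349  0.05197035] [596.22286046 170.2508939  107.07528521] [1.26468763 0.50087978 4.2196179 ]
```

View pics/w5.png

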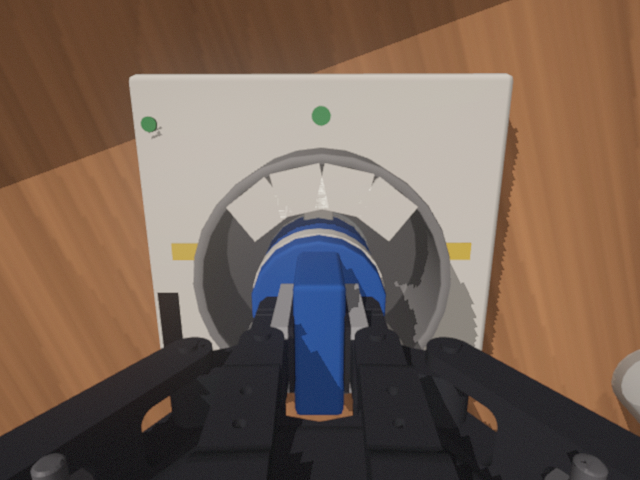

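The lug is hidden under the white rim and the bar lines up with the green dot at (321,116). I'll let the spring lift it, then open.

```bash
python3 -m inch '0 0 -1 0 0 0;0 0 -1 0 0 0;0 0 -1 0 0 0;0 0 -1 0 0 0;0 0 -1 0 0 0;0 0 -1 0 0 0;0 0 0 0 0 0;0 0 0 0 0 0;0 0 0 0 0 0;0 0 0 0 0 0'
python3 -m inch '0 0 0 0 0 0;0 0 0 0 0 0;0 0 0 0 0 0;0 0 0 0 0 0;0 0 0 0 0 0;0 0 0 0 0 0;0 0 0 0 0 0;0 0 0 0 0 0;0 0 0 0 0 0;0 0 0 0 0 0' 1
python3 -m inch '0 0 -4 0 0 0;0 0 -10 0 0 0;0 0 -15 0 0 0;0 0 -20 0 0 0;0 0 -20 0 0 0;0 0 -15 0 0 0;0 0 -8 0 0 0;0 0 0 0 0 0;0 0 0 0 0 0;0 0 0 0 0 0'
python3 look.py w6; python3 - <<'E'
from h import *
from rig import ctrl
S=ctrl.capture("scene")["image"];W=np.load("w6.npz")["image"]
cv2.imwrite("pics/end.png",np.hstack([cv2.resize(W,(400,300)),cv2.resize(S,(400,300))])[:,:,::-1])
E
```

```text
time_s: 11.23
eef_pos: [595.9, 170.1, 112.7]
ee_rot: [0.0, 0.814, 0.581, -0.0]
force: [2.1, 0.8, 3.5]
grip_width: 0.176
grip_force: 61.0
time_s: 12.07
eef_pos: [595.9, 170.2, 112.8]
ee_rot: [-0.0, 0.814, 0.581, -0.0]
force: [-1.1, -0.2, -0.2]
grip_width: 1.004
grip_force: 0.0
time_s: 12.9
eef_pos: [595.6, 170.1, 203.7]
ee_rot: [-0.0, 0.814, 0.581, -0.001]
force: [-0.7, 0.2, 0.5]
grip_width: 1.0
grip_force: 0.0
12.95 [595.56054666 170.10530894 203.61382523] [-5.13770031e-04  8.13575228e-01  5.81458749e-01 -8.98586597e-04] [-0.24680444 -0.00455559  0.09164248]
```

View pics/end.png

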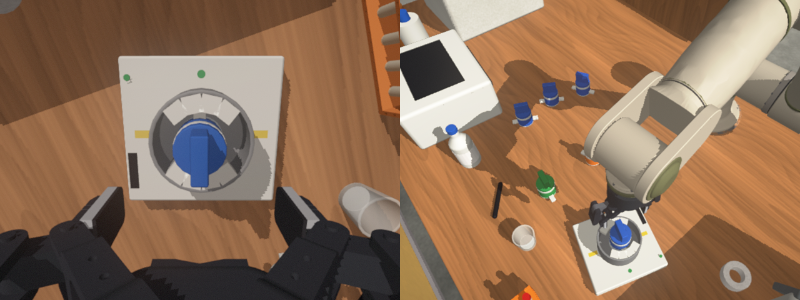

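The cartridge stands upright in the port at (200,150) in the left half, with its bar in line with the green dots and the lugs under the rim. The gripper is clear, green stands untouched, and orange is partly hidden behind the arm in this view but was not approached.

```bash
python3 -c "
from rig import ctrl;print(ctrl.finish_job())"
```

```text
the job is handed in; nothing more can be done
None
```

The blue cartridge is in the port, turned a quarter turn clockwise and locked upright under the collar; the gripper is clear, the orange and green cartridges were not touched, and the job was handed in at about 13 s.

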